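Change the drive gear and clip the cover on

ROBOT

A 7-joint arm with a two-finger parallel gripper is mounted at the origin on a cart in front of the work surface, level with it; the furniture and walls round the work are solid. World frame = base frame: x ahead of the robot, y to its left, z up, the work surface at z = 0. Lengths are in mm, angles in rad, forces in N, time in s.
With the tool pointing down it reaches from about 425 to 800 mm from the base axis. Payload 8.3 kg.
Tool frame: the origin (TCP) lies between the finger pads; the fingertips stand 25 mm ahead of it and the grasp point (between the pads) lies 6 mm ahead of it; z points along the fingers, x is the direction in which the jaws open and shut, and the axes are right-handed (so a half turn about z gives the same grasp; the last joint's range is limited). The gripper opens to 85 mm and grips with 20 to 120 N. Pads are 22 mm wide; open, the fingers measure 114 mm over their backs; the gripper's body (76 mm by 85 mm) begins 54 mm behind the grasp point. The pads swing forward as they close: fully open they stand 13 mm farther back than shut.
Start: joints at [1.188, 0.383, 0.016, 1.37, -0.006, 1.388, -0.046], TCP at [196.521, -593.283, 256.279] pointing down, gripper open.
Joint ranges: [-2.95, 2.95], [-0.25, 2.06], [-1.52, 1.56], [0.18, 2.33], [-1.44, 4.58], [0.02, 2.06], [-3.01, 3.01]. Speed limits (rad/s): [2.39, 2.39, 3.01, 3.01, 3.14, 3.14, 3.14].

INTERFACE

Orientations are given as a unit quaternion [x, y, z, w].
In Python, from plant import * gives the robot as it stands.
- The arm moves only by the tool step_arm, never from a script. Its argument "series" is a list of rows, each a list of 5 numbers: the shift along the world's x, y, z in mm, then the turn about the world's z in degrees, then the finger opening in mm, from 0 to 85.4. A call has 1 to 12 rows; each row shifts and turns the pose as measured when the row begins; what a row does not reach is not made up. A row lasts 1/8 s, in which the tool goes at most 62.5 mm and 10.7 degrees, less where a joint would pass 70% of its speed; a pose out of reach is approached as far as the arm can. A call is refused whole if a number of a shift passes 62.5 or a number of a turn 10.7, either way. A call with a gripper value outside its range is refused whole. The fingers move at their own pace and stop on an object; "squeeze" is the grip in N (left out, the last holds). Time passes only in rows, so rows that do not move let the fingers close. It gives the time, the measured TCP pose, the force and the opening at its end, in the units of the state.
- get_state(): the state, without advancing time (a new reading comes with each control period).
- camera(name): name is "scene" or "top" or "wrist"; returns the picture (400x640x3 uint8, red, green, blue); there is no depth.
- get_calibration(name): a dict with "K" (3x3 intrinsics, pixels), "T" (4x4, takes a point from camera to world coordinates). Camera axes: x right, y up, looking along -z (the intrinsics and any distortion apply to the point x, -y, -z); pixel columns grow to the right and rows downward; lengths in mm; the calibration is good to about 2 mm. The wrist camera is an equidistant fisheye: a pixel r from the principal point sees the ray r / f radians off the axis. A picture is of the moment at which its call begins: read the wrist's pose just before it. get_calibration takes no time and is no camera call; for the wrist camera it gives the pose at the moment of the call.
- finish_job(): hands the job in, once; it reports no verdict.
The state is a dict: "clock": time; "joint_pos": joint angles; "dq": joint speeds; "joint_torque": joint torques, N m; "position": TCP position; "orientation": TCP orientation; "force": force on the tool from outside, world axes, zero at the start; "torque": the same for the moment, N m; "finger_gap": finger opening in mm.
Only numpy, scipy, OpenCV 4.12 (cv2) and the standard library are available. Lean on these libraries where they do the work, as an engineer would, in place of code of your own. Each camera call takes 0.05 s, during which the arm holds its last target. There are 200 camera calls.

TASK

Refit the little drive unit on the bench: take the larger of the two loose gears, turn it so that its keyway meets the key of the upright shaft and slide it fully down onto the shaft's collar. Then set the cover over it and press it down until it is home on the deck and both of its sprung end tabs have snapped in behind the ledge. Leave the smaller gear and the other things on the bench where they are.

Things in the scene. Friction and masses are not known exactly. Their poses are not given: they have to be found in the camera images.
- drive: drive unit, fixed to the bench: grey cast box with an aluminium deck, 90 (x) x 126 (y) x 45 high; a cable connector, 18 mm in diameter, 22 mm up, sticks out 7 mm at its +y end. Origin: centre of the underside, on the table; y along its length, z up; its yaw varies. Tall testers and an open case stand 5 to 15 cm behind it: swing across the bench on the robot's side
- deck_seat (a point): point at deck level of the drive unit, 45 mm above the table, on the centre of its plinth; axes as drive. The cover's origin comes here when home, either way round. Plinth: 60.6 (x) x 94 (y) x 13 above the deck, top edges bevelled 2 mm, both ends undercut (ledge underside 9 mm above the deck)
- shaft_seat (a point): on the axis of the drive's keyed shaft, at the top of its 26 mm wide collar, 60 mm above the table; axes as drive. Shaft 16 mm thick, rising 25 mm above this point (top 4 mm coned). Key 5 mm wide, on the drive's -x side, out to 11.5 mm from the axis, 18 mm up and tapering to 21.5. When home the gear's origin is here, gear +x along drive -x
- pinion (a point): top centre of the fixed steel pinion on the drive unit, 68 mm above the table, 40 mm from the shaft's axis; 32 mm over its teeth; the large gear meshes with it and its disc ends level with it
- gear_large: larger steel change gear, 56 mm over its 26 teeth, 0.1 to 0.2 kg, 30 mm high: disc 8 mm thick, then the hub. Bore 18.4 mm, right through, with one keyway 7.6 mm wide reaching 13 mm from the axis. Origin: centre of the underside, z up; its +x points from the axis to the keyway. Starts flat on the table, hub up, at any yaw
- gear_large_hub (a point): on the large gear's axis, 19 mm above its underside: middle of the eight-sided hub (8 to 30 mm up, 30 mm across flats; grip across two opposite flats, which face every 45 degrees from the gear's +x; the keyway is in the middle of the +x flat)
- gear_small: smaller steel change gear, not to be used: 44 mm over its 20 teeth, otherwise like the large one (30 mm high, same hub, bore and keyway); lies flat on the table. Origin: centre of the underside
- cover: dark grey plastic cover, 68.6 (x) x 102 (y), open below, roof 51 mm up; inside 63 x 96.4 x 48 high (1.2 mm play round the plinth). 0.1 to 0.15 kg. In the middle of each end wall (+y, -y) a sprung tab 25 mm wide. Origin: centre of the rim plane; y along its length, z up. Starts upright on the table, any yaw; a half turn makes no odds
- cover_bar (a point): middle of the grip bar on the cover's roof, 61 mm above the rim: the bar is 12 (x) x 56 (y), from the roof (51 mm) to 71 mm up, to be gripped across the cover's x; axes as cover
- tab_l (a joint): sprung tab in the cover's +y end, hinged 40 mm above the rim, with an inward hook 4 mm deep (top 8 mm above the rim, sloped below). 0 rad at rest and when caught, about 0.1 when forced out. The hooks meet the ledge some 8 mm above home and snap under it in the last 3 mm; the straight press takes 8 to 14 N in all, more than the cover's weight
- tab_r (a joint): sprung tab in the cover's -y end, same shape and values
- parts_pot: white pot with green screw lid, 45 mm in diameter, 43 high, stands beside the drive unit's +y end; leave alone. Origin: centre of the underside
- sharpener: metal pencil sharpener 15 x 25 x 14, lies behind the drive unit; leave alone. Origin: centre of the underside
- rubber_stick: white rubber stick 8 x 82 x 8 lying on the right of the bench; leave alone. Origin: centre of the underside
- gloss_tile: black reference tile in its frame, 62 x 88 x 13, lies on the right at the back; leave alone. Origin: centre of the underside
Mind the look-alikes: they are no part of the job. Leave any pink or red look-alike of the gear_large alone.

How it is judged (in metres and radians):
On the way, in this order (a step that is already met when the one before it is completed fails the run):
1. the larger gear is fully down on the shaft's collar, its keyway on the key (z of gear_large in the frame of shaft_seat between -0.0025 and 0.0025 m and horizontal distance between gear_large and shaft_seat below 0.003 m and angle between gear_large's own z axis and vertical below 0.08 rad and angle between the x axis of gear_large and the x axis of drive, either way round below 0.2 rad), for 0.2 s.
2. the cover is home on the deck over the gear with both tabs snapped in (z of cover in the frame of deck_seat between -0.002 and 0.002 m and horizontal distance between cover and deck_seat below 0.0035 m and angle between the y axis of cover and the y axis of drive, either way round below 0.06 rad and angle between cover's own z axis and vertical below 0.03 rad and value of joint each of tab_l, tab_r below 0.04 rad), for 0.2 s.
At the end, for the whole second after the job is handed in: larger gear on the collar (2.5 mm in height, 3 mm sideways, keyway on key within 0.2 rad); cover home on the deck (2 mm in height, 3.5 mm sideways, yaw 0.06 rad, tilt 0.03 rad, either way round), both tabs sprung back (under 0.04 rad); both at rest (all of step 1 and all of step 2 and linear speed of each of cover, gear_large below 0.01 m/s); the robot touches nothing.
It fails at once if the smaller gear is shifted by more than 25 mm (distance of gear_small from where it was at the start of the episode above 0.025 m).
It fails at once if the screw-lid pot is shifted by more than 25 mm (distance of parts_pot from where it was at the start of the episode above 0.025 m).
It fails at once if the sharpener is shifted by more than 25 mm (distance of sharpener from where it was at the start of the episode above 0.025 m).
It fails at once if the white rubber stick is shifted by more than 25 mm (distance of rubber_stick from where it was at the start of the episode above 0.025 m).
It fails at once if the black reference tile is shifted by more than 25 mm (distance of gloss_tile from where it was at the start of the episode above 0.025 m).
It also fails if it takes over 69 s, if anything falls off the work surface, if the arm or the gripper's body presses on something with over 40 N, if the wrist force passes 120 N, or if a joint passes its speed limit or range.

## Working session

There is one attempt and no reset: what is moved stays moved. The work goes in short steps, Python scripts to look and compute and a tool call to move; the robot and the scene stay as the last step left them, time stands still between calls to the robot, and variables do not carry over. Pictures are saved under pics/ and viewed, about 8 in all and at most 12, crops included, and the job is handed in when it is done.

Besides the shell and the picture viewer there is one more tool, called as name(argument=value, ...), one argument or row to a line, values as JSON. step_arm: Moves the arm, as the interface text tells. Its arguments: {"type":"object","properties":{"series":{"type":"array","items":{"type":"array","items":{"type":"number"}}},"squeeze":{"type":"number"}},"required":["series"]}

```bash
mkdir -p pics; cat > h.py <<'E'
from plant import *
import numpy as np, cv2
def ray(name,u,v,cal=None):
    c=cal or get_calibration(name);K=np.array(c["K"]);T=np.array(c["T"])
    x=(u-K[0,2])/K[0,0];y=(v-K[1,2])/K[1,1]
    if name=="wrist":
        r=np.hypot(x,y);s=np.sin(r)/r if r>1e-9 else 1;d=np.array([x*s,-y*s,-np.cos(r)])
    else: d=np.array([x,-y,-1.])
    return T[:3,3],T[:3,:3]@d
def at(name,u,v,z,cal=None):
    o,d=ray(name,u,v,cal);return (o+d*(z-o[2])/d[2])[:2]
def proj(name,P,cal=None):
    c=cal or get_calibration(name);K=np.array(c["K"]);T=np.array(c["T"])
    p=T[:3,:3].T@(np.array(P,float)-T[:3,3]);x,y,z=p[0],-p[1],-p[2]
    if name=="wrist":
        r=np.hypot(x,y);th=np.arctan2(r,z);k=th/r if r>1e-9 else 1/z;x,y=x*k,y*k
    else:x,y=x/z,y/z
    return K[0,0]*x+K[0,2],K[1,1]*y+K[1,2]
def snap(name,fn,crop=None,size=(800,500)):
    im=camera(name)[:,:,::-1];cv2.imwrite("pics/raw_"+fn,im)
    if crop: im=im[crop[1]:crop[3],crop[0]:crop[2]]
    cv2.imwrite("pics/"+fn,cv2.resize(np.ascontiguousarray(im),size,interpolation=cv2.INTER_CUBIC));return im
E
python3 - <<'E'
from h import *
a=snap("top","top0.png");s=snap("scene","sc0.png")
for n in("top","scene"):
    c=get_calibration(n);print(np.round(c["K"],1),np.round(c["T"],2))
s=get_state();print(s["clock"],s["position"],s["orientation"],s["force"],s["finger_gap"])
E
```

```text
[[386.4   0.  312.8]
 [  0.  386.4 202.3]
 [  0.    0.    1. ]] [[ 1.00000e-02  9.90000e-01 -1.20000e-01  4.11140e+02]
 [-1.00000e+00  1.00000e-02  1.00000e-02 -8.16000e+00]
 [ 1.00000e-02  1.20000e-01  9.90000e-01  1.19002e+03]
 [ 0.00000e+00  0.00000e+00  0.00000e+00  1.00000e+00]]
[[452.9   0.  322. ]
 [  0.  452.9 200. ]
 [  0.    0.    1. ]] [[-6.30000e-01  5.90000e-01 -5.10000e-01 -1.47950e+02]
 [-7.70000e-01 -4.80000e-01  4.10000e-01  5.19640e+02]
 [-1.00000e-02  6.50000e-01  7.60000e-01  1.10778e+03]
 [ 0.00000e+00  0.00000e+00  0.00000e+00  1.00000e+00]]
0.1 [ 196.39342513 -592.90954385  255.3742366 ] [ 8.10692617e-01 -5.85471356e-01 -7.22895905e-04 -4.99602550e-04] [0.18719152 0.63939456 0.8830334 ] 85.20440418641792
```

View pics/top0.png

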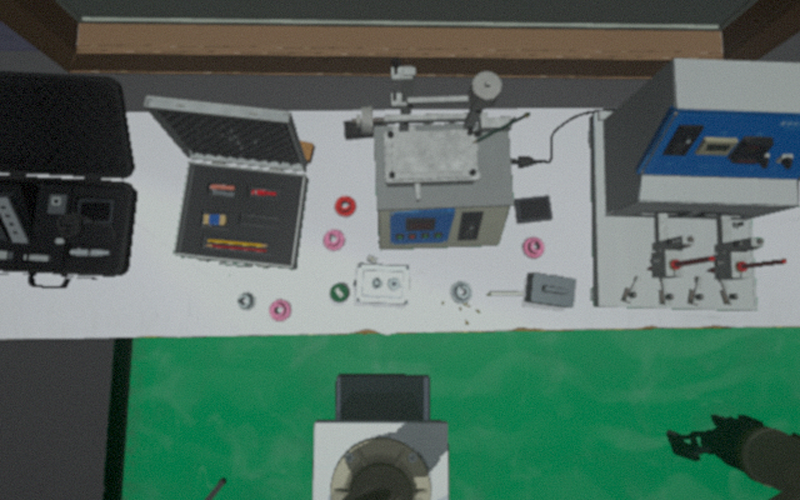

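View pics/sc0.png

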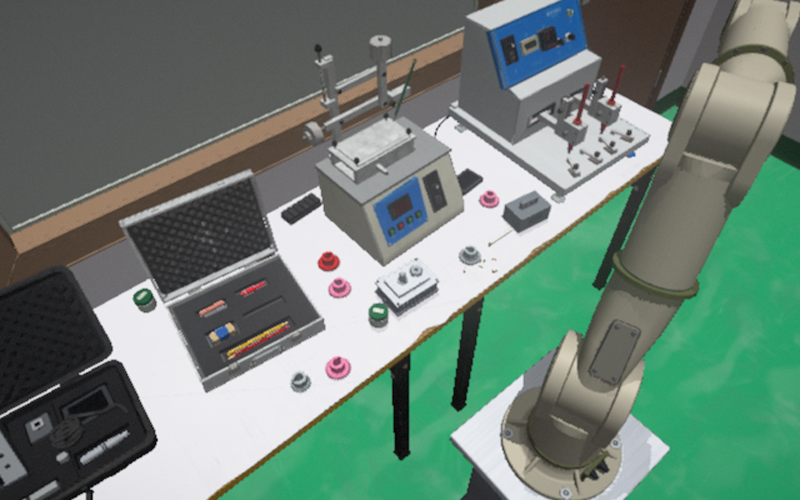

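```bash
python3 - <<'E'
from h import *
for n,u,v,z in [("gearA",461,291,30),("gearB",247,300,30),("cover",550,290,51),("drive",382,284,45),("shaft",377,283,85),("stickL",488,293,8),("stickR",523,293,8),("pot",340,292,43)]:
    print(n,at("top",u/1.25,v/1.25,z).round())
im=cv2.imread("pics/raw_top0.png")[190:260,255:475]
cv2.imwrite("pics/topc.png",cv2.resize(im,(800,255),interpolation=cv2.INTER_CUBIC))
E
```

```text
gearA [ 461. -190.]
gearB [437. 321.]
cover [ 464. -397.]
drive [476.  -0.]
shaft [476.  11.]
stickL [ 457. -259.]
stickR [ 458. -345.]
pot [456.  99.]
```

View pics/topc.png

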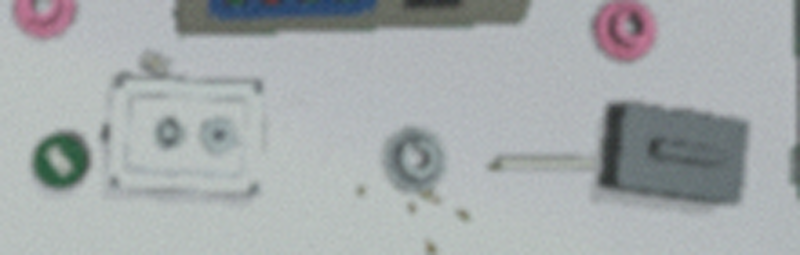

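step_arm(
  series=[
    [33, 50, 0, 0, 85],
    [33, 50, 0, 0, 85],
    [33, 50, 0, 0, 85],
    [33, 50, 0, 0, 85],
    [33, 50, 0, 0, 85],
    [33, 50, 0, 0, 85],
    [33, 50, 0, 0, 85],
    [33, 50, 0, 0, 85],
  ],
)

```text
clock: 1.1
position: [460.5, -182.6, 251.4]
orientation: [0.808, -0.59, -0.004, 0.0]
force: [1.7, -1.0, 0.0]
finger_gap: 84.9
```

```bash
python3 - <<'E'
from h import *
s=get_state();print(s["clock"],s["position"],s["orientation"],s["finger_gap"])
c=get_calibration("wrist");np.save("pics/c1.npy",c,allow_pickle=True)
print(np.round(c["K"],1),np.round(c["T"],3))
snap("wrist","w1.png")
E
```

```text
1.1 [ 460.45547253 -182.55180601  251.37132681] [ 8.07511534e-01 -5.89841169e-01 -3.53551171e-03  1.31593036e-04] 84.87158336864026
[[309.7   0.  322. ]
 [  0.  309.7 202.5]
 [  0.    0.    1. ]] [[ 3.05000e-01  9.08000e-01  2.87000e-01  5.32195e+02]
 [-9.52000e-01  2.92000e-01  8.60000e-02 -1.58969e+02]
 [-5.00000e-03 -2.99000e-01  9.54000e-01  3.69840e+02]
 [ 0.00000e+00  0.00000e+00  0.00000e+00  1.00000e+00]]
```

View pics/w1.png

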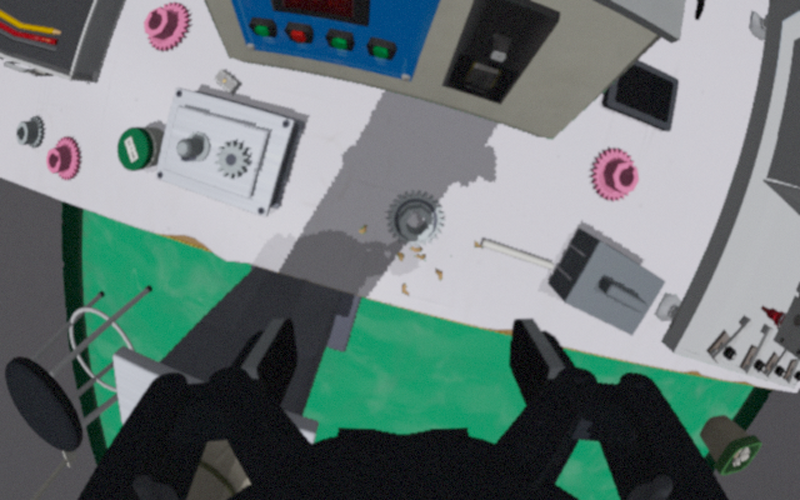

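```bash
python3 - <<'E'
import cv2,numpy as np
im=cv2.imread("pics/raw_w1.png")
f=lambda x0,y0,w,h,k:cv2.resize(im[y0:y0+h,x0:x0+w],None,fx=k,fy=k,interpolation=cv2.INTER_CUBIC)
a=f(120,65,130,115,4)   # drive 520x460  k4 origin (120,65)
g=f(300,145,60,55,4.6)
g=cv2.resize(im[145:202,300:356],(280,285),interpolation=cv2.INTER_CUBIC) # k5
out=np.zeros((600,800,3),np.uint8);out[:460,:520]=a;out[:285,520:]=g
c=cv2.resize(im[175:275,430:540],(330,300),interpolation=cv2.INTER_CUBIC)[:300,:280] # k3 origin(430,175)
out[290:590,520:]=c
cv2.imwrite("pics/comp1.png",out)
E
```

```text
(no output)
```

View pics/comp1.png

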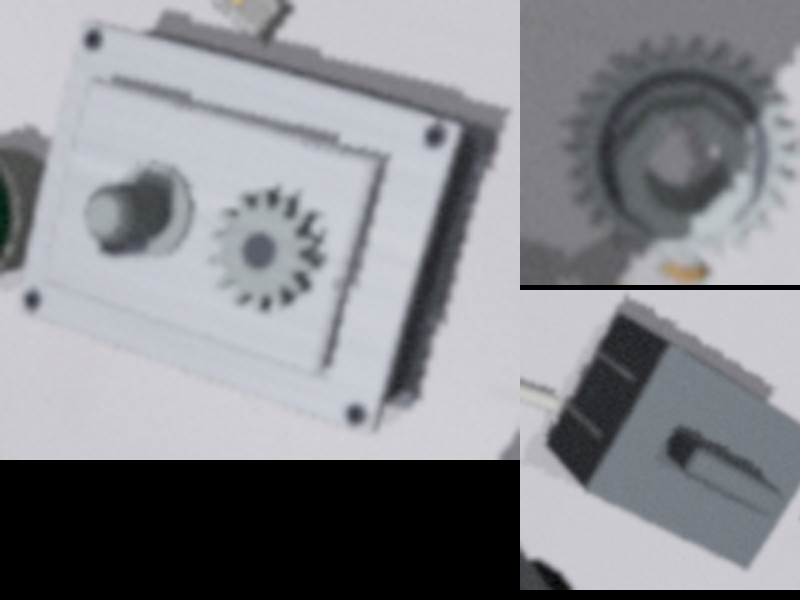

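```bash
python3 - <<'E'
from h import *
c=np.load("pics/c1.npy",allow_pickle=True).item()
A=lambda u,v,z:at("wrist",u,v,z,c)
D=[A(120+u/4,65+v/4,45) for u,v in [(85,22),(465,118),(378,430),(22,310)]]
D=np.array(D);print("deck",D.round(1),D.mean(0).round(1))
print([np.linalg.norm(D[i]-D[i-1]).round(1) for i in range(4)])
e=D[0]+D[3]-D[1]-D[2];print("drive yaw",np.degrees(np.arctan2(-e[0],e[1])))
print("shaft",A(120+106/4,65+218/4,85),"pin",A(120+258/4,65+250/4,68), "collar", A(120+165/4,65+208/4,60))
print("gear rim", A(300+45/5,145+30.4,4),A(300+277/5,145+30.4,4), A(300+162/5,145+35/5,4), A(300+162/5,145+270/5,4))
print("hub top",A(300+170/5,145+148/5,30), "B rim", A(17/1.25,130/1.25,8),A(46/1.25,130/1.25,8))
C=np.array([A(430+u/3,175+v/3,51) for u,v in [(148,50),(68,198),(228,278)]])
print("cover",C.round(1),((C[0]+C[2])/2).round(1),np.linalg.norm(np.diff(C,axis=0),axis=1))
e=C[1]-C[2];print(np.degrees(np.arctan2(-e[0],e[1])))
E
```

```text
deck [[523.   59.5]
 [520.8 -65.7]
 [431.3 -63.4]
 [434.3  61.8]] [477.4  -1.9]
[np.float64(88.8), np.float64(125.3), np.float64(89.5), np.float64(125.3)]
drive yaw -1.2018271332729409
shaft [476.28984473  12.42201354] pin [475.45071402 -25.99051525] collar [478.35038704   8.78138543]
gear rim [ 450.22617073 -166.64599208] [ 467.51908796 -220.10918338] [ 486.00904492 -184.66928483] [ 430.58227453 -202.90587996]
hub top [ 465.50785279 -192.53492324] B rim [430.28532345 376.6058698 ] [441.2909433  298.84006358]
cover [[ 505.2 -358.3]
 [ 438.4 -352. ]
 [ 424.8 -451.7]] [ 465. -405.] [ 67.14233388 100.58215478]
-7.772010743345231
```

step_arm(
  series=[
    [0, -10, -43, 0, 85],
    [0, 0, -43, 0, 85],
    [0, 0, -43, 0, 85],
    [0, 0, 0, 0, 85],
  ],
)

```text
clock: 1.65
position: [465.3, -180.4, 119.4]
orientation: [0.813, -0.582, -0.004, -0.002]
force: [0.3, -0.3, 0.2]
finger_gap: 85.0
```

```bash
python3 - <<'E'
from h import *
s=get_state();print(s["clock"],s["position"],s["orientation"],s["dq"].max() if hasattr(s["dq"],"max") else s["dq"])
c=get_calibration("wrist");np.save("pics/c2.npy",c,allow_pickle=True)
u,v=proj("wrist",[459,-193,20],c);print(u,v)
u,v=int(u),int(v)
print(u-40,v-30)
snap("wrist","w2.png",(u-40,v-30,u+40,v+30),(800,600))
E
```

```text
1.65 [ 465.31984432 -180.38251893  119.35398067] [ 0.81291491 -0.58236588 -0.00362994 -0.00247837] 0.02288445512750424
337.93743194565883 224.9141544974597
297 194
```

View pics/w2.png

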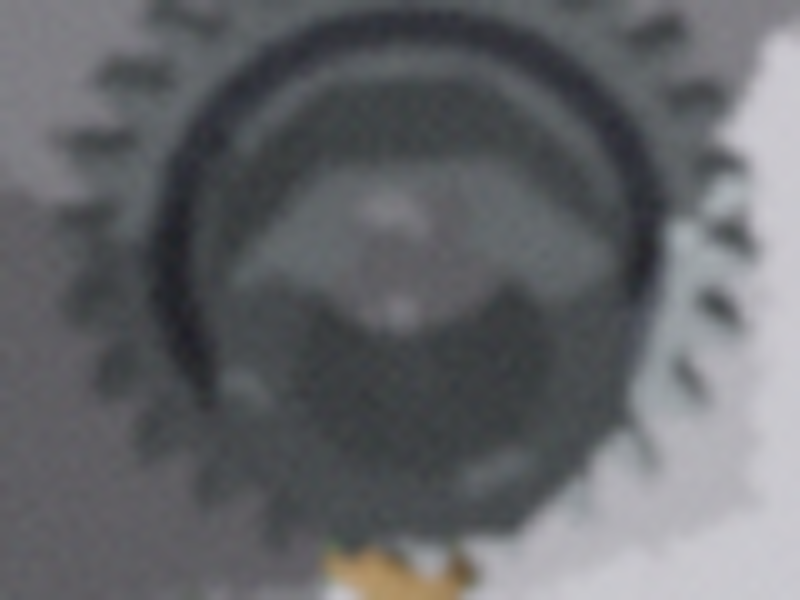

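step_arm(
  series=[
    [-35, -18, 0, 0, 85],
    [-35, -18, 0, 0, 85],
    [-5, -2, 0, 0, 85],
    [0, 0, 0, 0, 85],
  ],
)

```text
clock: 2.2
position: [395.0, -221.5, 130.1]
orientation: [0.813, -0.582, 0.004, -0.004]
force: [0.7, 0.7, 0.6]
finger_gap: 84.8
```

```bash
python3 - <<'E'
from h import *
s=get_state();print(s["clock"],s["position"],s["orientation"])
c=get_calibration("wrist");np.save("pics/c3.npy",c,allow_pickle=True);print(c["T"][:3,3])
im=np.mean([camera("wrist")[:,:,::-1].astype(float) for _ in range(6)],0)
cv2.imwrite("pics/raw_w3.png",im)
# orthorectify at hub-top plane z=30: 80x80mm around (459,-193), 7px/mm; image up=+x, left=+y
n=560;uu,vv=np.meshgrid(np.arange(n),np.arange(n))
outs=[]
for z in(30,):
    M=np.zeros((n,n,2),np.float32)
    c0=[proj("wrist",[459+40-v/7,-193+40-u/7,z],c) for v in range(n) for u in range(n)]
    M=np.array(c0,np.float32).reshape(n,n,2)
    o=cv2.remap(im.astype(np.float32),M[...,0],M[...,1],cv2.INTER_CUBIC)
    g=np.clip(o,0,255).astype(np.uint8)
    lab=cv2.cvtColor(g,cv2.COLOR_BGR2GRAY);lab=cv2.createCLAHE(3,(4,4)).apply(lab)
    cv2.imwrite("pics/w3.png",lab)
E
```

```text
2.2 [ 395.04133177 -221.52402903  130.09353944] [ 0.81313684 -0.58204153  0.00443702 -0.00405643]
[ 464.24358192 -196.23755824  249.78899095][ WARN:0@8.439] global loadsave.cpp:1063 imwrite_ Unsupported depth image for selected encoder is fallbacked to CV_8U.
```

View pics/w3.png

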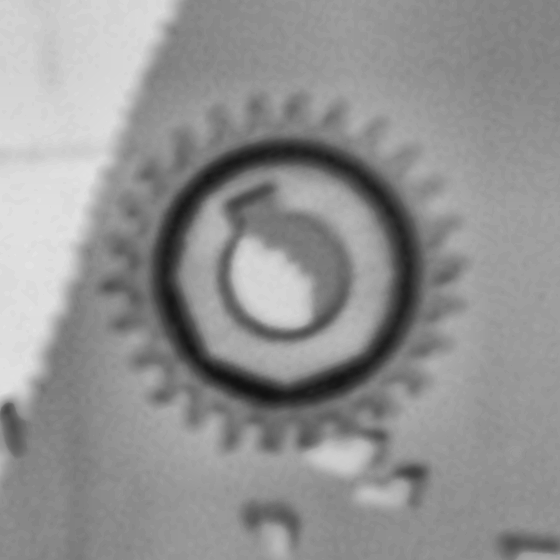

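step_arm(
  series=[
    [8, 3.5, 0, -10.6, 50],
    [8, 3.5, 0, -10.6, 50],
    [8, 3.5, 0, -10.6, 50],
    [8, 3.5, 0, -10.6, 50],
    [8, 3.5, 0, -10.6, 50],
    [8, 3.5, 0, -10.6, 50],
    [8, 3.5, 0, -10.6, 50],
    [8, 3.5, 0, -10.6, 50],
  ],
)

```text
clock: 3.5
position: [462.0, -188.4, 126.0]
orientation: [-0.198, 0.98, -0.002, 0.001]
force: [0.5, -0.9, -0.5]
finger_gap: 50.1
```

```bash
cat > st.py <<'E'
from h import *
s=get_state();q=s["orientation"];R=__import__("scipy.spatial.transform",fromlist=["Rotation"]).Rotation.from_quat(q).as_matrix()
print(round(s["clock"],2),"p",np.round(s["position"],1),"yaw",np.degrees(np.arctan2(R[1,0],R[0,0])).round(2),"zaxis",R[:,2].round(4),"F",np.round(s["force"],1),"gap",round(s["finger_gap"],1),"q",np.round(s["joint_pos"],2))
E
python3 st.py
```

```text
3.5 p [ 462.  -188.4  126. ] yaw -157.19 zaxis [ 0.0029 -0.0043 -1.    ] F [ 0.5 -0.9 -0.5] gap 50.1 q [ 0.49  0.23 -0.19  1.88  0.05  1.03 -2.47]
```

step_arm(
  series=[
    [-2, -5.5, -20, 1, 50],
    [0, 0, -25, 0, 50],
    [0, 0, -20, 0, 50],
    [0, 0, -10, 0, 50],
    [0, 0, 0, 0, 50],
  ],
)

```text
clock: 4.12
position: [462.5, -191.2, 48.4]
orientation: [-0.208, 0.978, -0.002, 0.001]
force: [-0.0, 0.7, -0.1]
finger_gap: 50.0
```

```bash
python3 st.py
```

```text
4.12 p [ 462.5 -191.2   48.4] yaw -156.05 zaxis [ 0.0029 -0.0028 -1.    ] F [-0.   0.7 -0.1] gap 50.0 q [ 0.49  0.34 -0.19  1.94  0.08  0.87 -2.47]
```

step_arm(
  series=[
    [-2.5, -3, -6, 0, 50],
    [0, 0, -5, 0, 50],
    [0, 0, 0, 0, 50],
  ],
)

```text
clock: 4.5
position: [460.9, -194.8, 38.2]
orientation: [-0.208, 0.978, -0.002, 0.002]
force: [-0.3, -0.4, 0.3]
finger_gap: 49.8
```

```bash
python3 st.py;python3 - <<'E'
from h import *
np.save("pics/c4.npy",get_calibration("wrist"),allow_pickle=True)
snap("wrist","w4.png",(160,100,480,340),(800,600))
E
```

```text
4.5 p [ 460.9 -194.8   38.2] yaw -156.04 zaxis [ 0.0051 -0.0038 -1.    ] F [-0.3 -0.4  0.3] gap 49.8 q [ 0.49  0.35 -0.18  1.95  0.09  0.84 -2.46]
```

View pics/w4.png

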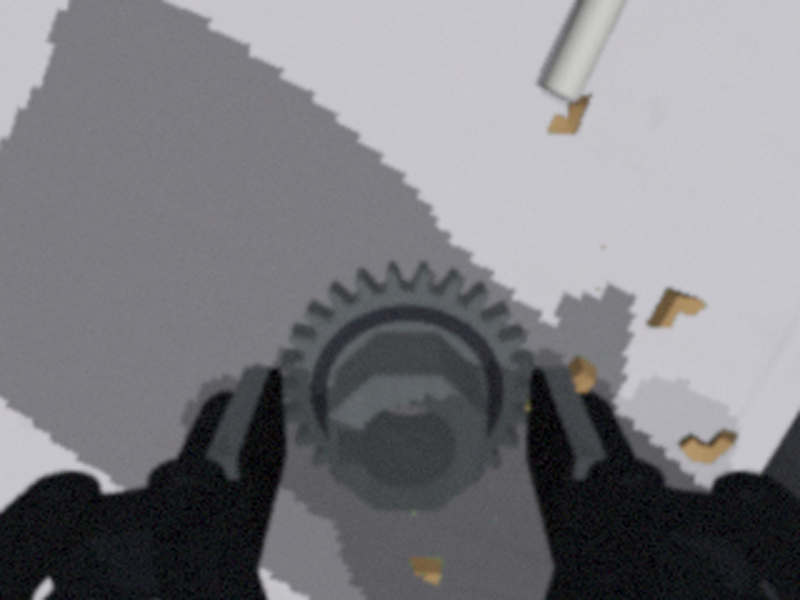

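step_arm(
  series=[
    [-0.5, 0.5, 0, 0, 25],
    [0, 0, 0, 0, 20],
    [0, 0, 0, 0, 20],
    [0, 0, 0, 0, 20],
    [0, 0, 0, 0, 20],
  ],
  squeeze=50,
)

```text
clock: 5.18
position: [460.8, -194.5, 38.9]
orientation: [-0.207, 0.978, -0.003, 0.003]
force: [-0.6, -0.9, 0.0]
finger_gap: 28.6
```

```bash
python3 st.py
```

```text
5.17 p [ 460.8 -194.5   38.9] yaw -156.05 zaxis [ 0.0063 -0.0044 -1.    ] F [-0.6 -0.9  0. ] gap 28.6 q [ 0.49  0.35 -0.18  1.95  0.09  0.84 -2.46]
```

step_arm(
  series=[
    [0, 0, 30, 0, 20],
    [1, 6, 30, 10.7, 20],
    [1, 7, 30, 10.7, 20],
    [1, 7, 20, 10.7, 20],
    [1, 7, 0, 10.7, 20],
    [1, 7, 0, 10.7, 20],
    [1, 7, 0, 10.7, 20],
    [1, 7, 0, 10.7, 20],
    [1, 7, 0, 10.7, 20],
    [1, 7, 0, 10.7, 20],
    [1, 7, 0, 10.7, 20],
    [1, 7, 0, 10.7, 20],
  ],
)

```text
clock: 6.68
position: [468.0, -115.2, 149.2]
orientation: [0.947, -0.322, -0.0, -0.001]
force: [0.1, 0.5, -0.7]
finger_gap: 28.3
```

```bash
python3 st.py
```

```text
6.67 p [ 468.  -115.2  149.2] yaw -37.56 zaxis [-1.e-04  2.e-03 -1.e+00] F [ 0.1  0.5 -0.7] gap 28.3 q [ 0.62  0.2  -0.49  1.88  0.1   1.09 -0.57]
```

step_arm(
  series=[
    [2, 5, 0, 9.1, 20],
    [2, 5, 0, 9.1, 20],
    [2, 5, 0, 9.1, 20],
    [2, 5, 0, 9.1, 20],
    [0, 0, 0, 0, 20],
  ],
)

```text
clock: 7.3
position: [474.6, -93.6, 147.7]
orientation: [1.0, 0.001, -0.002, -0.001]
force: [-0.4, -0.3, -1.6]
finger_gap: 28.5
```

```bash
python3 st.py; cat > look.py <<'E'
import sys
from h import *
def ortho(fn,cx,cy,z,half,n,names=5):
    c=get_calibration("wrist");np.save("pics/"+fn+".npy",c,allow_pickle=True)
    im=np.mean([camera("wrist")[:,:,::-1].astype(float) for _ in range(names)],0).astype(np.uint8)
    cv2.imwrite("pics/raw_"+fn+".png",im);return im,c
def rect(im,c,cx,cy,z,half,n):
    k=n/(2*half)
    M=np.array([proj("wrist",[cx+half-v/k,cy+half-u/k,z],c) for v in range(n) for u in range(n)],np.float32).reshape(n,n,2)
    return cv2.remap(im,M[...,0],M[...,1],cv2.INTER_CUBIC)
E
python3 - <<'E'
from look import *
im,c=ortho("w5",0,0,0,0,0)
print(c["T"][:3,3])
a=rect(im,c,478,-2,45,75,300)
b=rect(im,c,478,-2,85,37.5,300);d=rect(im,c,478,-2,60,37.5,300)
o=np.zeros((600,800,3),np.uint8);o[:500,:500]=cv2.resize(a,(500,500));o[:300,500:]=b;o[300:,500:]=d
cv2.imwrite("pics/w5.png",o)
E
```

```text
7.3 p [474.6 -93.6 147.7] yaw 0.12 zaxis [-0.0048  0.0019 -1.    ] F [-0.4 -0.3 -1.6] gap 28.5 q [ 0.65  0.22 -0.59  1.87  0.13  1.1   0.02]
[474.14337483 -17.27693894 266.69055092]
```

View pics/w5.png

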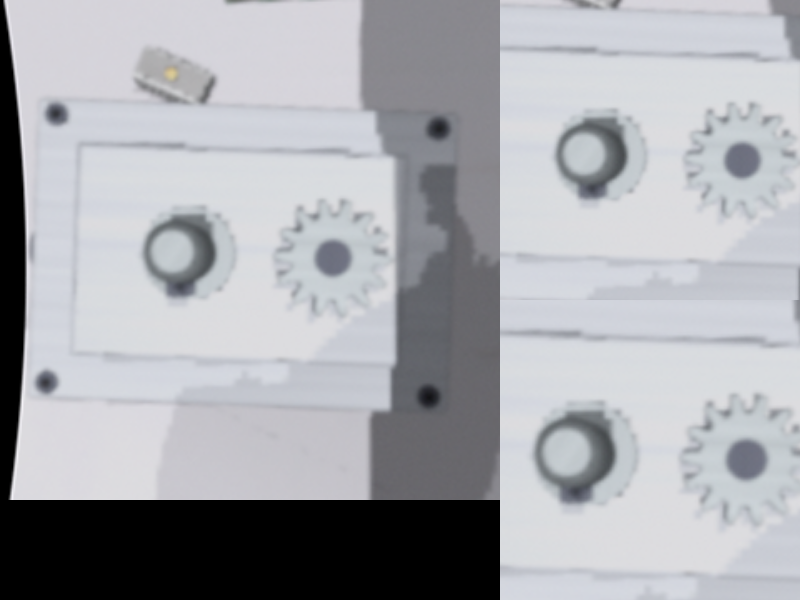

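```bash
python3 - <<'E'
from look import *
im=cv2.imread("pics/raw_w5.png");c=np.load("pics/w5.npy",allow_pickle=True).item()
P=np.array([474.6,-93.6,147.7-38.9])
k=4
u,v=proj("wrist",P+[0,0,8],c);print(u,v)
x0,y0=int(u)-70,int(v)-70
cr=cv2.resize(im[y0:y0+120,x0:x0+140],None,fx=5,fy=5,interpolation=cv2.INTER_CUBIC)
for h,r,col in((8,28,(0,0,255)),(0,28,(0,255,0)),(30,9.2,(255,0,0))):
    pts=np.array([proj("wrist",P+[r*np.cos(t),r*np.sin(t),h],c) for t in np.linspace(0,6.283,80)])
    pts=((pts-[x0,y0]+.5)*5-.5).astype(int)
    cv2.polylines(cr,[pts],True,col,1)
print(x0,y0);cv2.imwrite("pics/w5b.png",cr)
E
```

```text
323.6096538770683 256.02469635859455
253 186
```

View pics/w5b.png

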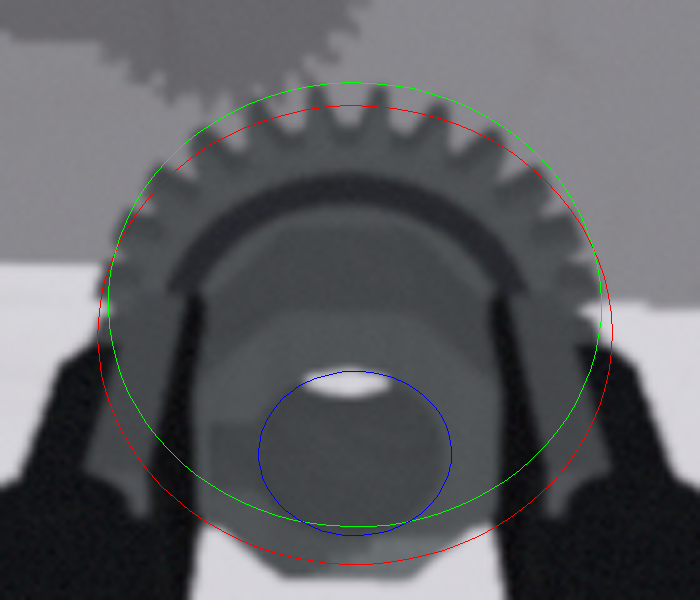

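step_arm(
  series=[
    [1, 36, 0, -2.3, 20],
    [1, 36, 0, 0, 20],
    [1, 32, 0, 0, 20],
    [0, 0, 0, 0, 20],
  ],
)

```text
clock: 8.05
position: [477.5, 11.0, 148.2]
orientation: [1.0, -0.026, -0.002, -0.001]
force: [0.2, -0.4, -1.7]
finger_gap: 28.8
```

```bash
python3 st.py
```

```text
8.05 p [477.5  11.  148.2] yaw -2.96 zaxis [-0.0034  0.0012 -1.    ] F [ 0.2 -0.4 -1.7] gap 28.8 q [ 0.5   0.21 -0.65  1.88  0.14  1.09 -0.26]
```

step_arm(
  series=[
    [0.5, 3.6, -6, 0.7, 20],
    [0, 0, -8, 0, 20],
    [0, 0, -4, 0, 20],
    [0, 0, 0, 0, 20],
  ],
)

```text
clock: 8.55
position: [477.7, 11.8, 128.2]
orientation: [1.0, -0.022, -0.002, 0.0]
force: [0.3, 0.0, -2.2]
finger_gap: 29.0
```

```bash
python3 st.py
```

```text
8.55 p [477.7  11.8 128.2] yaw -2.53 zaxis [-0.0049  0.     -1.    ] F [ 0.3  0.  -2.2] gap 29.0 q [ 0.49  0.24 -0.65  1.9   0.17  1.05 -0.28]
```

step_arm(
  series=[
    [0.3, 2.8, 0, 0, 20],
    [0, 0, 0, 0, 20],
  ],
)

```text
clock: 8.8
position: [478.2, 14.4, 128.3]
orientation: [1.0, -0.023, -0.002, 0.0]
force: [-0.5, -0.4, -1.5]
finger_gap: 28.5
```

```bash
python3 st.py;python3 - <<'E'
from look import *
im,c=ortho("w6",0,0,0,0,0,4)
s=get_state();P=np.array(s["position"])-[0,0,38.9]
x0,y0=230,100
cr=cv2.resize(im[y0:y0+200,x0:x0+190],None,fx=3,fy=3,interpolation=cv2.INTER_CUBIC)
for Q,r,col in((P,28,(0,255,0)),(np.array([477.1,14.3,60]),13,(255,0,0)),(np.array([475.4,-25.7,68]),16,(0,0,255))):
    pts=np.array([proj("wrist",Q+[r*np.cos(t),r*np.sin(t),0],c) for t in np.linspace(0,6.283,80)])
    cv2.polylines(cr,[((pts-[x0,y0]+.5)*3-.5).astype(int)],True,col,1)
cv2.imwrite("pics/w6.png",cr)
E
```

```text
8.8 p [478.2  14.4 128.3] yaw -2.59 zaxis [-4.7e-03  1.0e-04 -1.0e+00] F [-0.5 -0.4 -1.5] gap 28.5 q [ 0.48  0.24 -0.65  1.9   0.17  1.05 -0.28]
```

View pics/w6.png

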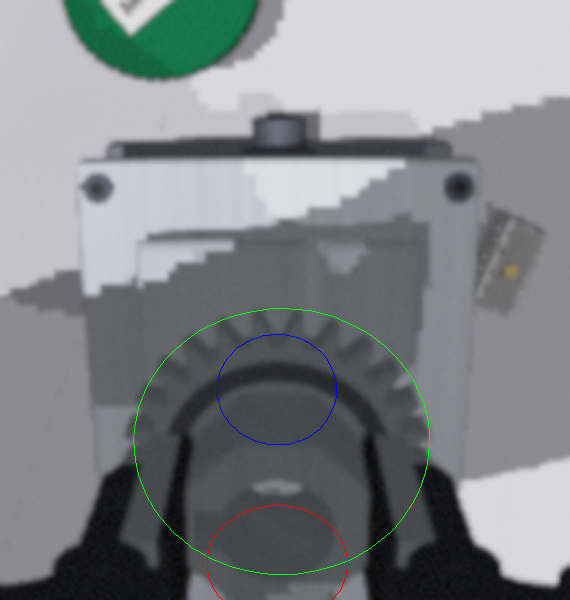

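```bash
python3 - <<'E'
from look import *
c=np.load("pics/w6.npy",allow_pickle=True).item()
for u,v in((97,187),(459,187)): print(at("wrist",230+u/3,100+v/3,45,c))
for u,v in((46,381),(57,114)): print(478+(250-v)/3.3333,-2+(250-u)/3.3333)
E
```

```text
[439.02830123  58.24362339]
[519.61521133  54.72319109]
438.69960699607 59.20061200612006
518.80040800408 55.90057900579006
```

step_arm(
  series=[
    [0, -0.3, -4, 0, 20],
    [0, 0, -4, 0, 20],
    [0, 0, -3, 0, 20],
    [0, 0, 0, 0, 20],
  ],
)

```text
clock: 9.5
position: [478.0, 13.7, 116.3]
orientation: [1.0, -0.023, -0.003, 0.0]
force: [-0.7, 0.0, -1.5]
finger_gap: 28.7
```

```bash
python3 st.py
```

```text
9.5 p [478.   13.7 116.3] yaw -2.6 zaxis [-5.e-03 -2.e-04 -1.e+00] F [-0.7  0.  -1.5] gap 28.7 q [ 0.48  0.26 -0.65  1.92  0.18  1.03 -0.29]
```

step_arm(
  series=[
    [0, 0, -4, 0, 20],
    [0, 0, -3, 0, 20],
    [0, 0, -3, 0, 20],
    [0, 0, 0, 0, 20],
  ],
)

```text
clock: 10.0
position: [478.0, 13.7, 105.6]
orientation: [1.0, -0.023, -0.003, 0.0]
force: [0.2, 0.8, -1.2]
finger_gap: 28.4
```

```bash
python3 st.py
```

```text
10.0 p [478.   13.7 105.6] yaw -2.6 zaxis [-5.1e-03 -1.0e-04 -1.0e+00] F [ 0.2  0.8 -1.2] gap 28.4 q [ 0.47  0.27 -0.64  1.93  0.19  1.01 -0.3 ]
```

step_arm(
  series=[
    [0, 0, -2.5, 0, 20],
    [0, 0, -2, 0, 20],
    [0, 0, -1.5, 0, 20],
    [0, 0, 0, 0, 20],
  ],
)

```text
clock: 10.5
position: [478.1, 13.8, 99.3]
orientation: [1.0, -0.023, -0.002, 0.0]
force: [0.1, -0.2, -1.7]
finger_gap: 28.5
```

```bash
python3 st.py
```

```text
10.5 p [478.1  13.8  99.3] yaw -2.6 zaxis [-4.8e-03 -1.0e-04 -1.0e+00] F [ 0.1 -0.2 -1.7] gap 28.5 q [ 0.47  0.28 -0.64  1.93  0.2   0.99 -0.31]
```

Gear drops freely with no force, about 0.4 mm above the collar. Press lightly to confirm.

step_arm(
  series=[
    [0, 0, -1, 0, 20],
    [0, 0, -1, 0, 20],
    [0, 0, 0, 0, 20],
  ],
)

```text
clock: 10.88
position: [478.5, 13.7, 99.2]
orientation: [1.0, -0.023, -0.002, 0.001]
force: [0.5, -0.3, -1.7]
finger_gap: 28.5
```

```bash
python3 st.py
```

```text
10.88 p [478.5  13.7  99.2] yaw -2.61 zaxis [-0.004  -0.0014 -1.    ] F [ 0.5 -0.3 -1.7] gap 28.5 q [ 0.47  0.28 -0.64  1.93  0.2   0.99 -0.31]
```

step_arm(
  series=[
    [0, 0, -3, 0, 20],
    [0, 0, 0, 0, 20],
  ],
)

```text
clock: 11.12
position: [479.2, 13.8, 99.3]
orientation: [1.0, -0.023, -0.001, 0.002]
force: [-0.1, 0.5, -2.0]
finger_gap: 28.5
```

```bash
python3 st.py
```

```text
11.12 p [479.2  13.8  99.3] yaw -2.61 zaxis [-0.0023 -0.0033 -1.    ] F [-0.1  0.5 -2. ] gap 28.5 q [ 0.46  0.28 -0.64  1.93  0.2   0.99 -0.31]
```

step_arm(
  series=[
    [0, 0, 0, 0, 50],
    [0, 0, 0, 0, 50],
    [0, 0, 0, 0, 50],
    [0, 0, 12, 0, 50],
    [0, 0, 30, 0, 60],
    [0, -10, 40, 0, 60],
    [0, -30, 20, 0, 60],
    [0, -50, 0, 0, 60],
    [0, -30, 0, 0, 60],
    [0, 0, 0, 0, 60],
  ],
)

```text
clock: 12.38
position: [479.6, -108.4, 209.7]
orientation: [1.0, -0.021, 0.001, 0.002]
force: [0.5, 0.7, 0.2]
finger_gap: 60.2
```

```bash
python3 st.py; python3 - <<'E'
from look import *
im,c=ortho("w7",0,0,0,0,0,5)
print(c["T"][:3,3])
x0,y0=160,60
o=np.zeros((600,800,3),np.uint8)
o[:400,:400]=cv2.resize(rect(im,c,477,0,68,50,400),(400,400))
o[:400,400:]=cv2.resize(rect(im,c,477,0,90,50,400),(400,400))
cv2.imwrite("pics/w7.png",o)
E
```

```text
12.38 p [ 479.6 -108.4  209.7] yaw -2.4 zaxis [ 0.0026 -0.0034 -1.    ] F [0.5 0.7 0.2] gap 60.2 q [ 0.67  0.16 -0.57  1.78  0.1   1.22  0.03]
[481.6161564  -31.41355253 328.27394642]
```

step_arm(
  series=[
    [-2, -45, 0, -1, 70],
    [-2, -45, 0, -1, 70],
    [-2, -45, 0, -1, 70],
    [-2, -45, 0, -1, 70],
    [-2, -45, 0, -1, 70],
    [-2, -45, 0, 0, 70],
    [-2, -40, 0, 0, 70],
    [0, 0, 0, 0, 70],
  ],
)

```text
clock: 13.62
position: [468.5, -412.6, 209.0]
orientation: [0.999, -0.053, 0.001, -0.0]
force: [0.6, 0.1, 0.9]
finger_gap: 69.9
```

```bash
python3 st.py; python3 - <<'E'
from look import *
im,c=ortho("w8",0,0,0,0,0,5)
print(c["T"][:3,3])
o=np.zeros((600,800,3),np.uint8)
w7=cv2.imread("pics/w7.png");o[:360,440:]=cv2.resize(w7[:400,:400],(360,360))
o[:440,:440]=rect(im,c,465,-405,51,70,440)
o[360:600,440:680]=cv2.resize(rect(im,c,465,-405,71,40,400),(240,240))
cv2.imwrite("pics/w8.png",o)
E
```

```text
13.62 p [ 468.5 -412.6  209. ] yaw -6.03 zaxis [ 2.9e-03  3.0e-04 -1.0e+00] F [0.6 0.1 0.9] gap 69.9 q [ 0.94  0.43 -0.37  1.43  0.16  1.31  0.46]
[ 475.21640551 -336.46878353  327.90458503]
```

View pics/w8.png

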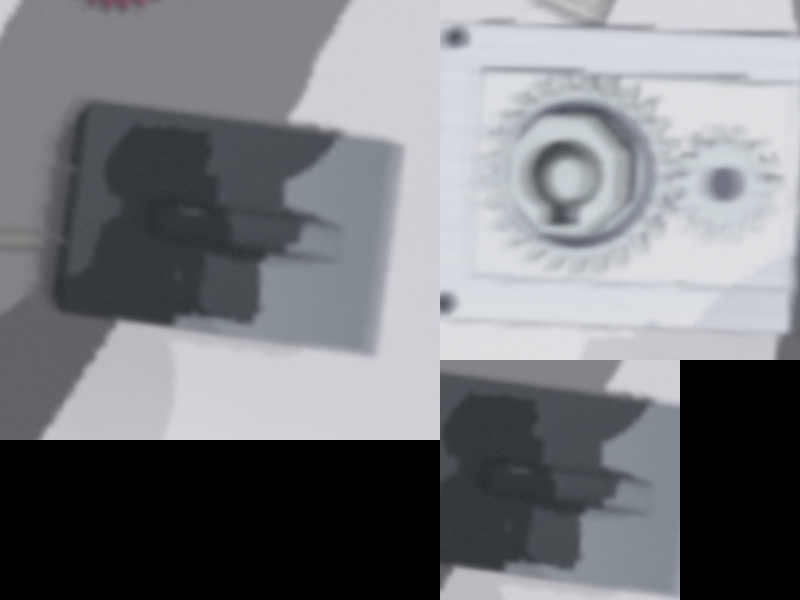

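```bash
python3 st.py; python3 - <<'E'
from look import *
ws=cv2.imread("pics/raw_w8.png");c8=np.load("pics/w8.npy",allow_pickle=True).item()
im,c=ortho("w9",0,0,0,0,0,3)
a=cv2.cvtColor(rect(ws,c8,463,-408,51,60,480),6).astype(np.float32)
b=cv2.cvtColor(rect(im,c,463,-408,51,60,480),6).astype(np.float32)
W=np.eye(2,3,dtype=np.float32)
cc,W=cv2.findTransformECC(a,b,W,cv2.MOTION_EUCLIDEAN,(3,200,1e-7),None,5)
p=W@[240,240,1]-[240,240];print(cc,"shift world x,y of new vs w8:",-p[1]/4,-p[0]/4,np.degrees(W[1,0]))
print(get_state()["position"])
E
```

```text
13.88 p [ 470.6 -407.9  210.2] yaw -5.64 zaxis [ 4.6e-03  9.0e-04 -1.0e+00] F [ 0.1  0.6 -0.1] gap 69.7 q [ 0.94  0.43 -0.38  1.43  0.16  1.3   0.45]
0.9974068625885849 shift world x,y of new vs w8: 2.0201575625687838 4.539119256660342 -0.2611486
[ 470.16180285 -408.8113125   210.3216508 ]
```

```bash
python3 st.py; python3 - <<'E'
from look import *
ws=cv2.imread("pics/raw_w8.png");c8=np.load("pics/w8.npy",allow_pickle=True).item()
im,c=ortho("w10",0,0,0,0,0,1)
a=cv2.cvtColor(rect(ws,c8,463,-408,51,60,480),6).astype(np.float32)
b=cv2.cvtColor(rect(im,c,463,-408,51,60,480),6).astype(np.float32)
W=np.eye(2,3,dtype=np.float32)
cc,W=cv2.findTransformECC(a,b,W,cv2.MOTION_EUCLIDEAN,(3,200,1e-7),None,5)
p=W@[240,240,1]-[240,240];print(cc,"shift:",-p[1]/4,-p[0]/4,np.degrees(W[1,0]))
print(get_state()["position"])
E
```

```text
14.03 p [ 470.2 -408.8  210.3] yaw -5.71 zaxis [ 4.5e-03  2.0e-04 -1.0e+00] F [-0.9 -0.2 -0. ] gap 69.7 q [ 0.94  0.43 -0.37  1.43  0.16  1.3   0.45]
0.9972437102061898 shift: 1.7096670735627413 3.8722535502165556 -0.34355655
[ 470.02563676 -409.09740666  210.29606397]
```

step_arm(
  series=[
    [-5, 5, -35, -2.1, 45],
    [0, 0, -35, 0, 45],
    [0, 0, -25, 0, 45],
    [0, 0, -8, 0, 45],
    [0, 0, 0, 0, 45],
    [0, 0, 0, 0, 45],
  ],
)

```text
clock: 14.82
position: [466.5, -403.5, 108.2]
orientation: [0.998, -0.068, 0.004, 0.002]
force: [-0.1, -0.0, 0.6]
finger_gap: 44.8
```

```bash
python3 st.py
```

```text
14.82 p [ 466.5 -403.5  108.2] yaw -7.8 zaxis [ 0.0087 -0.0039 -1.    ] F [-0.1 -0.   0.6] gap 44.8 q [ 0.93  0.5  -0.36  1.58  0.19  1.09  0.39]
```

step_arm(
  series=[
    [-1.3, -0.6, -14, 0, 40],
    [0, 0, -12, 0, 40],
    [0, 0, -3, 0, 40],
    [0, 0, 0, 0, 40],
  ],
)

```text
clock: 15.32
position: [465.6, -404.7, 78.6]
orientation: [0.998, -0.068, 0.005, 0.002]
force: [0.9, 0.1, 0.3]
finger_gap: 40.3
```

```bash
python3 st.py
```

```text
15.32 p [ 465.6 -404.7   78.6] yaw -7.82 zaxis [ 0.0103 -0.0055 -0.9999] F [0.9 0.1 0.3] gap 40.3 q [ 0.93  0.53 -0.35  1.6   0.2   1.04  0.38]
```

step_arm(
  series=[
    [0, 0, 0, 0, 8],
    [0, 0, 0, 0, 5],
    [0, 0, 0, 0, 5],
    [0, 0, 0, 0, 5],
    [0, 0, 0, 0, 5],
    [0, 0, 0, 0, 5],
  ],
  squeeze=60,
)

```text
clock: 16.08
position: [465.9, -404.8, 79.1]
orientation: [0.998, -0.068, 0.006, 0.003]
force: [-0.1, 0.1, -1.5]
finger_gap: 10.2
```

```bash
python3 st.py
```

```text
16.07 p [ 465.9 -404.8   79.1] yaw -7.81 zaxis [ 0.0108 -0.0058 -0.9999] F [-0.1  0.1 -1.5] gap 10.2 q [ 0.93  0.53 -0.35  1.6   0.2   1.04  0.38]
```

step_arm(
  series=[
    [0, 0, 15, 0, 5],
    [0, 0, 30, 0, 5],
    [0, 0, 40, 0, 5],
    [0, 15, 30, 0, 5],
    [1, 35, 5, 0.9, 5],
    [2, 45, 0, 0.9, 5],
    [2, 45, 0, 0.9, 5],
    [2, 45, 0, 0.9, 5],
    [2, 45, 0, 0.9, 5],
    [2, 45, 0, 0.9, 5],
    [1, 35, 0, 0, 5],
    [0, 10, 0, 0, 5],
  ],
)

```text
clock: 17.58
position: [478.0, -75.6, 217.1]
orientation: [1.0, -0.02, 0.013, 0.007]
force: [1.0, -1.0, -1.1]
finger_gap: 10.2
```

```bash
python3 st.py
```

```text
17.57 p [478.  -75.6 217.1] yaw -2.26 zaxis [ 0.0249 -0.0136 -0.9996] F [ 1.  -1.  -1.1] gap 10.2 q [ 0.64  0.12 -0.6   1.8   0.09  1.21 -0.02]
```

step_arm(
  series=[
    [0, 20, -3, 0, 5],
    [0, 20, -3, 0, 5],
    [0, 20, -3, 0, 5],
    [0, 12, -3, 0, 5],
    [0, 0, 0, 0, 5],
    [0, 0, 0, 0, 5],
  ],
)

```text
clock: 18.32
position: [479.1, -5.2, 208.7]
orientation: [1.0, -0.022, 0.015, 0.009]
force: [1.1, -0.4, -1.2]
finger_gap: 10.4
```

```bash
python3 st.py
```

```text
18.32 p [479.1  -5.2 208.7] yaw -2.48 zaxis [ 0.0296 -0.0177 -0.9994] F [ 1.1 -0.4 -1.2] gap 10.4 q [ 0.54  0.12 -0.66  1.83  0.1   1.19 -0.19]
```

step_arm(
  series=[
    [-1.5, 3, -15, 0, 5],
    [-1.4, 2.2, -15, 0, 5],
    [0, 0, -15, 0, 5],
    [0, 0, -8, 0, 5],
    [0, 0, 0, 0, 5],
    [0, 0, 0, 0, 5],
  ],
)

```text
clock: 19.08
position: [475.2, -1.5, 150.8]
orientation: [1.0, -0.023, 0.014, 0.009]
force: [-0.3, 0.3, -1.1]
finger_gap: 10.7
```

```bash
python3 st.py
```

```text
19.07 p [475.2  -1.5 150.8] yaw -2.64 zaxis [ 0.0271 -0.0177 -0.9995] F [-0.3  0.3 -1.1] gap 10.7 q [ 0.52  0.18 -0.66  1.91  0.15  1.07 -0.24]
```

step_arm(
  series=[
    [1.2, 1.5, -4, 0, 5],
    [0, 0, -3, 0, 5],
    [0, 0, 0, 0, 5],
  ],
)

```text
clock: 19.45
position: [477.2, 0.1, 144.2]
orientation: [1.0, -0.023, 0.015, 0.009]
force: [0.5, -0.0, -1.4]
finger_gap: 10.4
```

```bash
python3 st.py
```

```text
19.45 p [4.772e+02 1.000e-01 1.442e+02] yaw -2.64 zaxis [ 0.0289 -0.018  -0.9994] F [ 0.5 -0.  -1.4] gap 10.4 q [ 0.52  0.19 -0.66  1.91  0.16  1.05 -0.25]
```

step_arm(
  series=[
    [-0.8, 0, -3, 0, 5],
    [0, 0, -2.5, 0, 5],
    [0, 0, 0, 0, 5],
  ],
)

```text
clock: 19.82
position: [476.4, 0.0, 138.5]
orientation: [1.0, -0.023, 0.015, 0.009]
force: [-0.0, -0.4, -0.8]
finger_gap: 10.5
```

```bash
python3 st.py
```

```text
19.82 p [476.4   0.  138.5] yaw -2.65 zaxis [ 0.0291 -0.0181 -0.9994] F [-0.  -0.4 -0.8] gap 10.5 q [ 0.51  0.2  -0.66  1.92  0.17  1.04 -0.26]
```

step_arm(
  series=[
    [0, 0, -2, 0, 5],
    [0, 0, -2, 0, 5],
  ],
)

```text
clock: 20.08
position: [476.5, -0.0, 134.4]
orientation: [1.0, -0.023, 0.015, 0.009]
force: [-0.2, 0.1, -0.7]
finger_gap: 10.2
```

```bash
python3 st.py
```

```text
20.07 p [476.5  -0.  134.4] yaw -2.65 zaxis [ 0.0294 -0.0181 -0.9994] F [-0.2  0.1 -0.7] gap 10.2 q [ 0.51  0.2  -0.65  1.93  0.17  1.03 -0.26]
```

step_arm(
  series=[
    [0, 0, -1.5, 0, 5],
    [0, 0, -1.5, 0, 5],
  ],
)

```text
clock: 20.32
position: [476.7, 0.4, 131.4]
orientation: [1.0, -0.023, 0.015, 0.008]
force: [0.1, 1.1, 1.5]
finger_gap: 10.6
```

```bash
python3 st.py
```

```text
20.32 p [4.767e+02 4.000e-01 1.314e+02] yaw -2.63 zaxis [ 0.03   -0.0176 -0.9994] F [0.1 1.1 1.5] gap 10.6 q [ 0.51  0.21 -0.65  1.93  0.17  1.02 -0.27]
```

step_arm(
  series=[
    [0, 0, 0, 0, 25],
    [0, 0, 0, 0, 25],
    [0, 0, 0, 0, 25],
    [0, 0, 0, 0, 5],
    [0, 0, 0, 0, 5],
    [0, 0, 0, 0, 5],
    [0, 0, 0, 0, 5],
  ],
)

```text
clock: 21.2
position: [476.9, 0.2, 131.7]
orientation: [1.0, -0.023, 0.015, 0.009]
force: [-1.3, 0.3, -0.6]
finger_gap: 10.5
```

```bash
python3 st.py
```

```text
21.2 p [4.769e+02 2.000e-01 1.317e+02] yaw -2.63 zaxis [ 0.0304 -0.0182 -0.9994] F [-1.3  0.3 -0.6] gap 10.5 q [ 0.51  0.21 -0.65  1.93  0.17  1.02 -0.27]
```

step_arm(
  series=[
    [0, 0, -2.5, 0, 5],
    [0, 0, -2.5, 0, 5],
  ],
  squeeze=90,
)

```text
clock: 21.45
position: [477.1, 0.2, 127.1]
orientation: [1.0, -0.023, 0.016, 0.009]
force: [-1.2, -0.0, 0.2]
finger_gap: 9.7
```

```bash
python3 st.py
```

```text
21.45 p [4.771e+02 2.000e-01 1.271e+02] yaw -2.62 zaxis [ 0.031  -0.0187 -0.9993] F [-1.2 -0.   0.2] gap 9.7 q [ 0.51  0.21 -0.65  1.94  0.18  1.01 -0.27]
```

step_arm(
  series=[
    [0, 0, -2.5, 0, 5],
    [0, 0, -2.5, 0, 5],
  ],
)

```text
clock: 21.7
position: [478.4, -0.4, 124.1]
orientation: [1.0, -0.023, 0.017, 0.01]
force: [-16.3, 0.5, 45.0]
finger_gap: 9.6
```

```bash
python3 st.py
```

```text
21.7 p [ 4.784e+02 -4.000e-01  1.241e+02] yaw -2.67 zaxis [ 0.0335 -0.0202 -0.9992] F [-16.3   0.5  45. ] gap 9.6 q [ 0.51  0.22 -0.65  1.94  0.19  1.   -0.28]
```

step_arm(
  series=[
    [-0.5, 0, 0, 0, 5],
    [0, 0, 0, 0, 5],
  ],
)

```text
clock: 21.95
position: [477.4, -0.2, 124.8]
orientation: [1.0, -0.024, 0.016, 0.01]
force: [-2.2, 0.5, 5.4]
finger_gap: 9.7
```

```bash
python3 st.py; python3 - <<'E'
from look import *
im,c=ortho("w11",0,0,0,0,0,2)
E
```

```text
21.95 p [ 4.774e+02 -2.000e-01  1.248e+02] yaw -2.68 zaxis [ 0.0324 -0.0207 -0.9993] F [-2.2  0.5  5.4] gap 9.7 q [ 0.51  0.22 -0.65  1.94  0.19  1.01 -0.28]
```

step_arm(
  series=[
    [0, 0, 2, 0, 5],
    [0, 0, 1.5, 0, 5],
  ],
)

```text
clock: 22.3
position: [475.9, -0.3, 125.4]
orientation: [1.0, -0.024, 0.015, 0.009]
force: [4.9, -0.0, -18.4]
finger_gap: 9.6
```

```bash
python3 st.py
```

```text
22.3 p [ 4.759e+02 -3.000e-01  1.254e+02] yaw -2.68 zaxis [ 0.029  -0.0192 -0.9994] F [  4.9  -0.  -18.4] gap 9.6 q [ 0.51  0.22 -0.65  1.94  0.18  1.01 -0.27]
```

step_arm(
  series=[
    [0.8, 0, -2, 0, 5],
    [0, 0, -2, 0, 5],
    [0, 0, -1, 0, 5],
    [0, 0, 0, 0, 5],
  ],
)

```text
clock: 22.8
position: [477.5, -0.0, 125.0]
orientation: [1.0, -0.024, 0.015, 0.011]
force: [-2.9, 0.7, -2.4]
finger_gap: 9.7
```

```bash
python3 st.py
```

```text
22.8 p [477.5  -0.  125. ] yaw -2.7 zaxis [ 0.0299 -0.0218 -0.9993] F [-2.9  0.7 -2.4] gap 9.7 q [ 0.5   0.22 -0.65  1.94  0.19  1.01 -0.28]
```

Release, rise and check the cover's height and tilt numerically (no views left).

step_arm(
  series=[
    [0, 0, 0, 0, 40],
    [0, 0, 0, 0, 40],
    [0, 0, 0, 0, 40],
    [0, 0, 10, 0, 40],
    [0, 0, 15, 0, 40],
    [0, 0, 25, 0, 40],
    [0, -20, 25, 0, 40],
    [0, -25, 10, 0, 40],
    [0, -15, 0, 0, 40],
    [0, 0, 0, 0, 40],
    [0, 0, 0, 0, 40],
    [0, 0, 0, 0, 40],
  ],
)

```text
clock: 24.3
position: [479.5, -59.0, 218.5]
orientation: [1.0, -0.022, 0.019, 0.01]
force: [-0.4, 0.6, -0.8]
finger_gap: 40.0
```

```bash
python3 st.py; python3 - <<'E'
from look import *
im,c=ortho("w12",0,0,0,0,0,3)
print(c["T"][:3,3], get_state()["position"])
w8=cv2.imread("pics/raw_w10.png");c8=np.load("pics/w10.npy",allow_pickle=True).item()
g=rect(im,c,477,0,96,75,450)
hsv=cv2.cvtColor(g,cv2.COLOR_BGR2HSV);gr=hsv[...,2]
print("levels roof/deck",gr[225,225],gr[225,300],gr[150,225],gr[225,20])
print("col profile @rows (mm from centre,V)", [(int((225-i)/3),int(gr[i-2:i+3,180:200].mean())) for i in range(60,400,12)])
print("row profile", [(int((225-i)/3),int(gr[190:205,i-2:i+3].mean())) for i in range(20,440,12)])
E
```

```text
24.3 p [479.5 -59.  218.5] yaw -2.49 zaxis [ 0.037  -0.0215 -0.9991] F [-0.4  0.6 -0.8] gap 40.0 q [ 0.62  0.11 -0.61  1.81  0.09  1.2  -0.07]
[477.6673435   20.06593945 335.71651201] [479.64545773 -59.18972789 218.65315398]
levels roof/deck 164 67 108 162
col profile @rows (mm from centre,V) [(55, 215), (51, 220), (47, 219), (43, 220), (39, 217), (35, 157), (31, 161), (27, 161), (23, 161), (19, 162), (15, 163), (11, 147), (7, 109), (3, 159), (-1, 168), (-5, 119), (-9, 157), (-13, 167), (-17, 166), (-21, 167), (-25, 165), (-29, 151), (-33, 180), (-37, 198), (-41, 202), (-45, 204), (-49, 205), (-53, 206), (-57, 207)]
row profile [(68, 222), (64, 221), (60, 221), (56, 210), (52, 224), (48, 165), (44, 165), (40, 165), (36, 165), (32, 164), (28, 149), (24, 111), (20, 112), (16, 102), (12, 120), (8, 129), (4, 132), (0, 133), (-3, 92), (-7, 88), (-11, 89), (-15, 88), (-19, 70), (-23, 66), (-27, 64), (-31, 63), (-35, 63), (-39, 62), (-43, 63), (-47, 62), (-51, 118), (-55, 144), (-59, 144), (-63, 149), (-67, 222)]
```

step_arm(
  series=[
    [-1, 18, -10, 0, 0],
    [-1, 19, -20, 0, 0],
    [0, 0, -20, 0, 0],
    [0, 0, -15, 0, 0],
    [0, 0, 0, 0, 0],
    [0, 0, 0, 0, 0],
  ],
)

```text
clock: 25.2
position: [478.0, -20.1, 152.2]
orientation: [1.0, -0.021, 0.019, 0.01]
force: [0.3, -1.0, 0.1]
finger_gap: 0.0
```

```bash
python3 st.py
```

```text
25.2 p [478.  -20.1 152.2] yaw -2.43 zaxis [ 0.0381 -0.0212 -0.999 ] F [ 0.3 -1.   0.1] gap 0.0 q [ 0.55  0.18 -0.65  1.91  0.15  1.06 -0.2 ]
```

step_arm(
  series=[
    [0, 0, -5, 0, 0],
    [0, 0, -3, 0, 0],
    [0, 0, -2, 0, 0],
    [0, 0, -2, 0, 0],
  ],
)

```text
clock: 25.7
position: [479.1, -20.6, 141.1]
orientation: [0.999, -0.022, 0.021, 0.01]
force: [-5.3, -0.4, 19.5]
finger_gap: 0.3
```

```bash
python3 st.py
```

```text
25.7 p [479.1 -20.6 141.1] yaw -2.49 zaxis [ 0.041  -0.0219 -0.9989] F [-5.3 -0.4 19.5] gap 0.3 q [ 0.55  0.19 -0.64  1.92  0.16  1.03 -0.21]
```

Contact at 141.1, exactly as expected for home. Now the +y end.

step_arm(
  series=[
    [-1, 0, 8, 0, 0],
    [0, 20, 3, 0, 0],
    [0, 20, 0, 0, 0],
    [0, 0, 0, 0, 0],
    [0, 0, -5, 0, 0],
    [0, 0, -4, 0, 0],
    [0, 0, -2, 0, 0],
  ],
)

```text
clock: 26.58
position: [478.3, 17.6, 142.1]
orientation: [0.999, -0.024, 0.021, 0.011]
force: [-0.2, -0.8, -0.1]
finger_gap: 0.1
```

```bash
python3 st.py
```

```text
26.57 p [478.3  17.6 142.1] yaw -2.67 zaxis [ 0.0418 -0.023  -0.9989] F [-0.2 -0.8 -0.1] gap 0.1 q [ 0.49  0.19 -0.67  1.92  0.17  1.04 -0.3 ]
```

step_arm(
  series=[
    [0, 0, -2, 0, 0],
    [0, 0, -1.5, 0, 0],
  ],
)

```text
clock: 26.82
position: [478.6, 17.5, 141.0]
orientation: [0.999, -0.024, 0.021, 0.012]
force: [-12.1, -0.2, 25.8]
finger_gap: 0.3
```

```bash
python3 st.py
```

```text
26.82 p [478.6  17.5 141. ] yaw -2.72 zaxis [ 0.0423 -0.024  -0.9988] F [-12.1  -0.2  25.8] gap 0.3 q [ 0.49  0.19 -0.67  1.92  0.18  1.03 -0.31]
```

step_arm(
  series=[
    [-1, 0, 10, 0, 0],
    [0, 0, 30, 0, 0],
    [0, -10, 40, 0, 0],
    [0, -10, 30, 0, 0],
    [0, 0, 0, 0, 0],
    [0, 0, 0, 0, 0],
    [0, 0, 0, 0, 0],
  ],
)

```text
clock: 27.7
position: [476.4, -3.6, 253.5]
orientation: [0.999, -0.024, 0.02, 0.011]
force: [0.1, -0.2, -0.4]
finger_gap: 0.2
```

```bash
python3 st.py; python3 -c "
from plant import *
print(finish_job())"
```

```text
27.7 p [476.4  -3.6 253.5] yaw -2.73 zaxis [ 0.0403 -0.0236 -0.9989] F [ 0.1 -0.2 -0.4] gap 0.2 q [ 0.56  0.07 -0.66  1.77  0.08  1.27 -0.17]
the job is handed in; nothing more can be done
None
```

I fitted the larger gear onto the keyed shaft, set the cover over it and pressed it down until it latched. I handed the job in at 27.7 s, and no verdict was reported.

- **Gear:** it slid down without resistance and stopped at the collar height to within about 0.3 mm. A picture taken afterwards shows it meshed with the pinion, its keyway on the key.
- **Cover height:** I pressed it home with a peak of about 45 N. Touching both ends of the grip bar gave 141.1 and 141.0 mm, against the 141 mm expected when home, so it is level.
- **Cover tabs:** the cover held against an upward tug of about 18 N, but I never saw the tabs themselves. That both have snapped in is inferred from the tug and the height checks.
- **Cover centring:** only a coarse brightness check of the last picture supports it, since I had used all 12 views, beyond the 8 planned.

- **Tool tilt:** the tool slowly leaned by up to 0.04 rad during the moves. I let go of the cover once it was on the plinth so that it could level itself, then gripped it again before pressing.
- **Cover position:** two pictures were taken before the arm had settled, so I measured the cover's position again at rest before gripping it.

I did not touch the other things on the bench on purpose, and took no picture at the end to confirm they had not moved.

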